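Free the rear scoop on a crowded hook by clipping the front one on the spare hook

ROBOT

A 7-joint arm with a two-finger parallel gripper is mounted at the origin on a cart in front of the work surface, level with it; the furniture and walls round the work are solid. World frame = base frame: x ahead of the robot, y to its left, z up, the work surface at z = 0. Lengths are in mm, angles in rad, forces in N, time in s.
With the tool pointing down it reaches from about 400 to 875 mm from the base axis. Payload 4.4 kg.
Tool frame: the origin (TCP) lies midway between the tips of the shut fingers; the grasp point (between the pads) lies 19 mm behind it (ctrl.pinch_z is the distance from the TCP to the grasp point, in mm); z points along the fingers, y is the line along which they close (so a half turn about z gives the same grasp; the last joint's range is limited). The gripper opens to 85 mm and grips with 20 to 120 N. Pads are 22 mm wide; open, the fingers measure 114 mm over their backs; the gripper's body (76 mm by 85 mm) begins 54 mm behind the grasp point. The pads swing forward as they close: fully open they stand 13 mm farther back than shut.
Start: joints at [-1.323, 0.628, 0.038, 1.517, -0.027, 0.996, -0.02], TCP at [200.615, 618.281, 231.313] pointing down, gripper open.
Joint ranges: [-3.06, 3.06], [-0.37, 2.12], [-1.25, 1.32], [0.18, 2.47], [-1.1, 4.24], [0.23, 1.98], [-2.94, 2.94]. Speed limits (rad/s): [2.57, 2.57, 3.14, 3.14, 3.14, 3.14, 3.14].

INTERFACE

Orientations are given as [roll, pitch, yaw] about the fixed x, y, z axes, in that order (R = Rz(yaw) Ry(pitch) Rx(roll)).
In Python, from cell import read_state, cams, order, ctrl gives the robot as it stands.
- The arm moves only by the tool move_arm, never from a script. Its argument "targets" is text: rows parted by semicolons, each of 7 numbers parted by spaces: the gripper's target within -1 to 1 (fully open at 1, half-way at 0, shut at -1), then the shift along the tool's x, y, z in cm, then the turn, a rotation vector about the tool's x, y, z in degrees. A call has 1 to 5 rows; each row shifts and turns the commanded pose from where the row before left it, along the tool's axes as they then stand; what a row does not reach is not made up. A row lasts 1/12 s, in which the tool goes at most 41.7 mm and 7.16 degrees, less where a joint would pass 70% of its speed; a pose out of reach is approached as far as the arm can. A call with a gripper value outside its range is refused whole. The fingers move at their own pace and stop on an object; the grip force is fixed at half the most. Time passes only in rows, so rows that do not move let the fingers close. It gives the time, the measured TCP pose, the force, the opening and the grip force at its end, in the units of the state.
- read_state(): the state, without advancing time (a new reading comes with each control period).
- cams.get_image(name): name is "scene" or "top" or "wrist"; returns a dict with "color" (480x640x3 uint8, red, green, blue), "fovy" (degrees; the focal length in pixels is half the picture's height over the tangent of half this angle, whatever the lens; pixels are square), "cx", "cy" (the principal point, pixels), "rvec" (rotation vector, rad) and "tvec" (3), from world to camera coordinates, as OpenCV has them. Camera axes: x right, y down, z forward; pixel columns grow to the right and rows downward; lengths in mm; the calibration is good to about 2 mm. A picture is of the moment at which its call begins. There is no depth.
- order.finish_job(): hands the job in; it is judged then, once.
The state is a dict: "clock": time; "qpos": joint angles; "qd": joint speeds; "tau": joint torques, N m; "eef_pos": TCP position; "tool_rot": TCP orientation; "force": force on the tool from outside, world axes, zero at the start; "torque": the same for the moment, N m; "width": finger opening in mm; "gripper_force": force on a finger pad.
Only numpy, scipy, OpenCV 4.12 (cv2) and the standard library are available. Lean on these libraries where they do the work, as an engineer would, in place of code of your own. Each camera call takes 0.05 s, during which the arm holds its last target. There are 200 camera calls.

TASK

Two scoops hang on one hook and the front orange one blocks the blue one behind it. Move the orange scoop to the spare hook, pressing it back gently against the sprung black buffer - far enough to drop behind the brass ridge, but never past two thirds of its 14 mm travel - so that it stays clamped there by itself. Then take the blue scoop off and stand it upright in the middle of the round cork mat, leaving the salt shaker and jars undisturbed.

Things in the scene. Friction and masses are not known exactly. Their poses are not given: they have to be found in the camera images.
- front_scoop: Orange scoop, front on the full hook, 132 mm high, about 90 g. Origin: centre of the cup's underside, z up. Cup 40 mm across, 42 high; above it a plate 8 mm thick (x, along the hook), 30 wide (y), z 66 to 132 mm, with an eye 18 wide, z 74 to 100 mm. Grip it by the solid 32 mm above the eye (30 mm across y). Hung, the eye's top edge rests on the bar.
- rear_scoop: Blue scoop of exactly the same shape and frame, hanging behind the orange one (nearer the post), about 50 mm from it. It can stand on its flat bottom.
- full_stand: Fixed stand that carries both scoops: wooden base 110 x 100 x 14 mm, steel post 14 mm thick. Origin: on the post's axis at worktop level, z up. The hook, a round bar 10 mm thick, runs from the post along the stand's -x with its axis at z = 165 mm. Nothing of the stand is higher than 176 mm.
- full_tip (a point): End of the full hook: x = -130 mm of full_stand, z = 165 mm, on the bar's axis. There the bar turns up; its top is 5 mm above the rest of the bar's top. Lift a scoop about 11 mm above its hung height (8 to 14) to pass it.
- spare_stand: Fixed stand, same shape and frame, empty hook. On its bar a sprung keeper: a brass ridge 4 mm long, 10 wide, its top 5 mm above the bar's top, and behind it (stand +x) a black rubber buffer frame, 26 mm wide, 10 mm below to 11 above the bar's axis, that slides back on a spring. The unpressed buffer's face lies anywhere from x = -84 to -44 mm; this is not reported and must be felt.
- spare_tip (a point): End of the spare hook, as full_tip. Keeper: pass the scoop 8 to 14 mm above its hung height over hook end and ridge. Unpressed, the gap from ridge to buffer is 4 mm, the plate is 8 mm: press the buffer in more than 4 mm (aim at 6 to 8), then lower the scoop on to the bar behind the ridge and let go; the buffer clamps it on the ridge.
- buffer (a joint): How far the buffer is pressed back (+x of spare_stand), in m: 0 unpressed, about 0.004 with a scoop clamped, end of travel 0.014; beyond 0.0095 is overpressed. Spring: 2.8 N to start it, 5.6 N at 4 mm, 7.7 N at 7 mm, 9.5 N at 9.5 mm (0.7 N per mm).
- cork_mat: Round cork mat 110 mm across, 8 mm thick, fixed on the worktop. Origin: centre of its underside.
- salt_shaker: Grey salt shaker, 44 x 44 x 90 mm, stands between the two stands. Origin: centre of its underside.
- red_jar: Spice jar with a red cap, 44 x 44 x 105 mm, behind the stands. Origin: centre of its underside.
- jam_jar: Jam jar with a yellow lid, 66 x 67 x 100 mm, behind the stands. Origin: centre of its underside.
Things that resemble listed ones, but are neither listed nor needed, are in the scene too. There is more than one size of the cork_mat; the one meant has the size given above.

How it is judged:
By the outcome, as a careful person would: the job done as asked, in the order asked, and still so for the second after the job is handed in, with the robot touching nothing.
It also fails if it takes over 64 s, if anything falls off the work surface, if the arm or the gripper's body presses on something with over 40 N, if the wrist force passes 120 N, or if a joint passes its speed limit or range.

## Working session

There is one attempt and no reset: what is moved stays moved. The work goes in short steps, Python scripts to look and compute and a tool call to move; the robot and the scene stay as the last step left them, time stands still between calls to the robot, and variables do not carry over. Pictures are saved under pics/ and viewed, at most 10 in all, crops included, and the job is handed in when it is done.

Besides the shell and the picture viewer there is one more tool, called after "Call:" as name(argument=value, ...) on one line, values as JSON. move_arm: Moves the arm, as the interface text tells. Its arguments: {"type":"object","properties":{"targets":{"type":"string"}},"required":["targets"]}

```bash
mkdir -p pics; ls; cat > h.py <<'E'
import numpy as np, cv2
from cell import read_state, cams, order, ctrl
def cam(name):
    d=cams.get_image(name); im=cv2.cvtColor(d["color"],cv2.COLOR_RGB2BGR)
    f=im.shape[0]/2/np.tan(np.radians(d["fovy"])/2)
    R=cv2.Rodrigues(np.array(d["rvec"],float))[0]; t=np.array(d["tvec"],float).ravel()
    return dict(im=im,f=f,c=np.array([d["cx"],d["cy"]]),R=R,t=t)
def ray(c,p):
    v=np.array([(p[0]-c['c'][0])/c['f'],(p[1]-c['c'][1])/c['f'],1.])
    return -c['R'].T@c['t'], c['R'].T@v
def onz(c,p,z):
    o,v=ray(c,p); return o+v*(z-o[2])/v[2]
def proj(c,X):
    q=c['R']@np.array(X,float)+c['t']; return c['c']+c['f']*q[:2]/q[2]
def tri(c1,p1,c2,p2):
    o1,v1=ray(c1,p1);o2,v2=ray(c2,p2)
    s=np.linalg.lstsq(np.array([v1,-v2]).T,o2-o1,rcond=None)[0]
    a=o1+s[0]*v1;b=o2+s[1]*v2
    return (a+b)/2,np.linalg.norm(a-b)
E
python3 - <<'E'
from h import *
import pickle
C={n:cam(n) for n in("scene","top","wrist")}
pickle.dump(C,open('c0.pkl','wb'))
for n,c in C.items():
    cv2.imwrite(f'pics/{n}0.png',c['im']); print(n,c['f'],c['c'],(-c['R'].T@c['t']).round(),c['R'][2].round(2))
s=read_state();print({k:np.round(v,3) for k,v in s.items()}, ctrl.pinch_z)
E
```

```text
pics
scene 449.8188727957521 [317.45003701 228.34329632] [   5. -263.  671.] [ 0.64  0.41 -0.65]
top 433.0695215827439 [316.55573436 241.97458939] [ 453.  103. 1138.] [ 0.08  0.   -1.  ]
wrist 345.7661488231264 [323.5594833  240.70738175] [128. 640. 372.] [ 0.28 -0.09 -0.95]
{'clock': np.float64(0.15), 'qpos': array([-1.323,  0.629,  0.038,  1.518, -0.027,  0.996, -0.02 ]), 'qd': array([ 0.001, -0.003, -0.002, -0.005, -0.   ,  0.001,  0.001]), 'tau': array([ 2.0000e-03, -5.6380e+01,  1.2280e+00, -1.9366e+01,  1.1000e-02,
        7.0000e-03,  0.0000e+00]), 'eef_pos': array([200.47 , 617.836, 230.599]), 'tool_rot': array([-3.14 ,  0.   ,  2.828]), 'force': array([ 0.668, -1.288, -0.572]), 'torque': array([-0.022,  0.044,  0.02 ]), 'gripper_force': np.float64(0.0), 'width': np.float64(85.122)} 18.700000000000003
```

View pics/scene0.png

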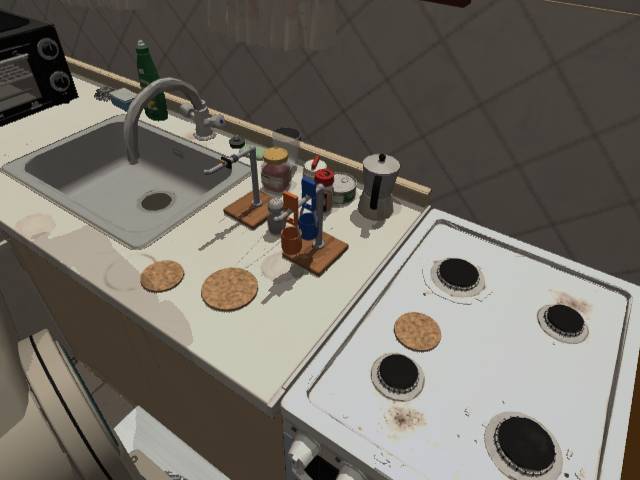

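View pics/top0.png

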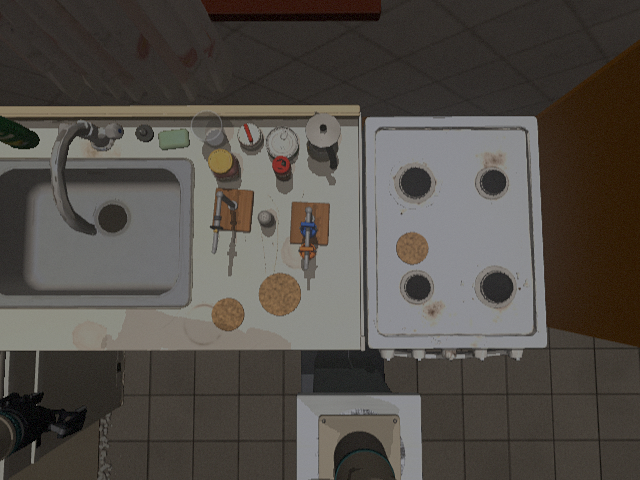

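The scene view shows the orange scoop at (291,235) in front of the blue one at (309,210) on the right-hand stand. The empty spare stand is at (253,180). The cork mats are at (230,289), (162,276) and (417,331, on the stove). In the top view the scoops are at (307,250) and (308,228), the spare hook runs from (220,195) to (214,250), the shaker is at (265,218), and the mats are at (280,294), (228,314) and (412,248).

```bash
python3 - <<'E'
from h import *
import pickle
C=pickle.load(open('c0.pkl','rb'))
T,S=C['top'],C['scene']
for n,c in(('top',T),('scene',S)):
    h=cv2.cvtColor(c['im'],cv2.COLOR_BGR2HSV)
    for nm,lo,hi,z,amin in(('cork',(8,60,80),(22,200,255),8,300),('orange',(5,200,90),(14,255,255),176,15),('blue',(100,150,50),(125,255,255),190,15)):
        m=cv2.inRange(h,lo,hi)
        if nm=='cork': m=cv2.morphologyEx(m,cv2.MORPH_CLOSE,np.ones((5,5)))
        for k in cv2.findContours(m,cv2.RETR_EXTERNAL,cv2.CHAIN_APPROX_NONE)[0]:
            if cv2.contourArea(k)<amin: continue
            p=np.array([onz(c,q,z)[:2] for q in k[:,0]])
            print(n,nm,cv2.boundingRect(k),'ctr',((p.max(0)+p.min(0))/2).round(1),'size',np.ptp(p,0).round(1))
a=cv2.resize(T['im'][170:300,195:335],None,fx=3.6,fy=3.6,interpolation=cv2.INTER_CUBIC)
b=cv2.resize(S['im'][135:275,195:360],None,fx=4.8,fy=4.8,interpolation=cv2.INTER_CUBIC)
cv2.imwrite('pics/a1.png',a); cv2.imwrite('pics/b1.png',b[:600,:800])
E
```

```text
top cork (212, 298, 32, 33) ctr [356.3 336.9] size [81.9 80.5]
top cork (259, 273, 42, 43) ctr [407.5 202.7] size [108.2 106.4]
top cork (396, 232, 32, 32) ctr [ 527.3 -141.9] size [81.2 81.3]
top cork (290, 202, 40, 57) ctr [574.3 124.5] size [147.8 102.6]
top cork (213, 188, 40, 45) ctr [627.8 327.5] size [117.  102.3]
top cork (208, 148, 25, 25) ctr [761.7 362.5] size [65. 64.]
top cork (0, 105, 360, 13) ctr [896.9 474.1] size [ 32.  965.2]
scene cork (394, 312, 47, 39) ctr [ 524.3 -146.6] size [85.6 82.8]
scene cork (201, 267, 57, 43) ctr [408.  200.3] size [111.9 108.7]
scene cork (140, 260, 44, 31) ctr [357.5 333.7] size [82.5 83.9]
scene cork (281, 229, 67, 44) ctr [598.4 148.4] size [112.4 147.9]
scene cork (223, 190, 50, 36) ctr [635.8 330.5] size [117.1 102.9]
scene cork (263, 146, 25, 19) ctr [848.8 430.4] size [89.7 86.7]
scene cork (299, 141, 64, 30) ctr [939.2 308.4] size [ 35.4 227. ]
scene cork (208, 107, 78, 32) ctr [939.2 630.7] size [ 36. 323.]
scene cork (65, 55, 76, 34) ctr [ 939.7 1332.5] size [ 37. 490.]
scene blue (299, 213, 16, 26) ctr [475.1  61.2] size [59.3 47. ]
scene blue (302, 178, 14, 34) ctr [548.7 110.6] size [74.8 72.1]
```

View pics/a1.png

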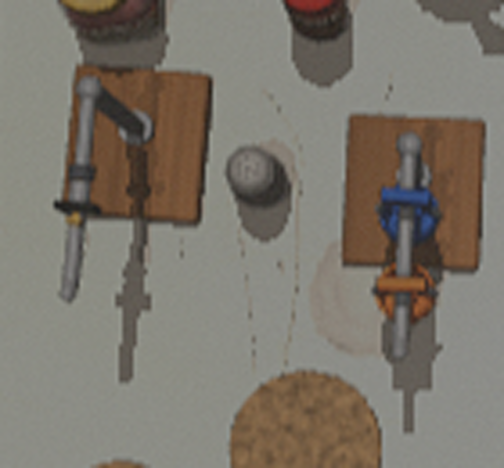

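View pics/b1.png

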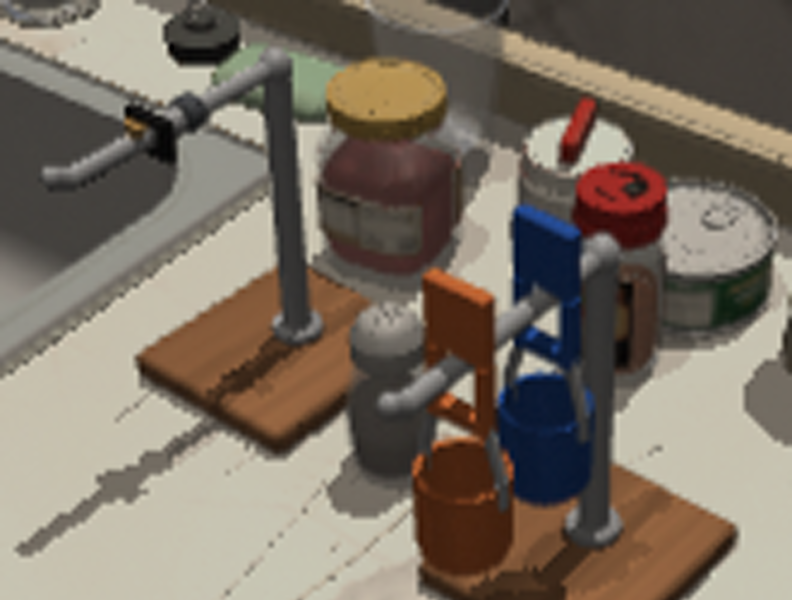

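Crop a1 shows, at 3.6x, the full hook tip at (400,353) and post top at (408,143). The spare tip is at (68,296), its post top at (90,85), the black buffer at (77,206) and the brass ridge at (75,217). Crop b1, at 4.8x, shows the orange plate in front on the full hook, the blue one behind it, and the spare tip at (50,177).

Possible mix-ups:
- **Mats:** (280,294) top measures about 108 mm, so it is the right one. (228,314) and (412,248) are about 81 mm.
- **Orange scoop:** the only one, at top (307,250).
- **Blue scoop:** the only one, at top (308,228).
- **Jars:** the yellow and red ones are distinct from the white jar and the tin.

```bash
python3 - <<'E'
from h import *
import pickle
C=pickle.load(open('c0.pkl','rb'));T,S=C['top'],C['scene']
t=lambda u,v:np.array([u/3.6+195-.36,v/3.6+170-.36]); s=lambda u,v:np.array([u/4.8+195-.4,v/4.8+135-.4])
P=dict(ftip=(t(400,350),s(392,402)),fpost=(t(408,143),s(602,248)),stip=(t(68,296),s(52,176)),spost=(t(89,85),s(276,65)),
 buf=(t(77,206),s(150,132)),orange=(t(402,285),s(460,290)),blue=(t(407,195),s(547,225)))
X={}
for k,(a,b) in P.items():
    X[k],e=tri(T,a,S,b); print(k,X[k].round(1),'gap',e.round(1),'top@170',onz(T,a,170)[:2].round(1))
for a,b in(('ftip','fpost'),('stip','spost')):
    d=X[b]-X[a]; print(a,'len',np.linalg.norm(d[:2]).round(1),'yaw',np.degrees(np.arctan2(d[1],d[0])).round(1))
    d=onz(T,P[b][0],168)-onz(T,P[a][0],168); print(' top len',np.linalg.norm(d[:2]).round(1),'yaw',np.degrees(np.arctan2(d[1],d[0])).round(1))
E
```

```text
ftip [474.8 128.8 172.2] gap 3.1 top@170 [473.8 130.1]
fpost [604.7 123.6 168. ] gap 3.6 top@170 [603.3 125. ]
stip [509.3 334.2 172.7] gap 4.7 top@170 [507.9 336.6]
spost [642.6 325.9 164.5] gap 2.5 top@170 [640.7 325.6]
buf [565.7 331.7 166.1] gap 3.0 top@170 [564.2 331.9]
orange [513.5 126.5 200.5] gap 3.9 top@170 [514.2 128.8]
blue [567.5 124.2 199.9] gap 2.1 top@170 [570.5 125.7]
ftip len 130.0 yaw -2.3
 top len 129.9 yaw -2.2
stip len 133.5 yaw -3.6
 top len 133.5 yaw -4.7
```

Call:
move_arm(targets="1 0 0 -2.3 0 0 -5.2; 1 0 0 -2.3 0 0 -5.2; 1 0 0 -2.3 0 0 -5.3; 1 -2.16 -3.19 0 0 0 0; 1 -2.16 -3.19 0 0 0 0")

```text
clock: 0.57
eef_pos: [239.9, 554.4, 301.3]
tool_rot: [3.138, -0.0, 3.107]
force: [2.3, -1.0, -0.4]
width: 85.7
gripper_force: 0.0
```

Call:
move_arm(targets="1 -2.16 -3.19 0 0 0 0; 1 -2.16 -3.19 0 0 0 0; 1 -2.16 -3.19 0 0 0 0; 1 -2.16 -3.19 0 0 0 0; 1 -2.16 -3.19 0 0 0 0")

```text
clock: 0.98
eef_pos: [343.4, 387.2, 300.2]
tool_rot: [-3.141, -0.0, 3.102]
force: [0.2, 0.1, 0.3]
width: 85.5
gripper_force: 0.0
```

Call:
move_arm(targets="1 -2.16 -3.19 0 0 0 0; 1 -2.16 -3.19 0 0 0 0; 1 -2.16 -3.19 0 0 0 0; 1 -2.16 -3.19 0 0 0 0; 1 -2.16 -3.19 0 0 0 0")

```text
clock: 1.4
eef_pos: [444.9, 223.6, 300.3]
tool_rot: [3.142, -0.0, 3.102]
force: [0.0, 0.7, 0.9]
width: 85.2
gripper_force: 0.0
```

Call:
move_arm(targets="1 -2.16 -3.19 0 0 0 0; 1 -2.16 -3.19 0 0 0 0; 1 -2.16 -3.19 0 0 0 0; 1 0 0 0 0 0 0; 1 0 0 0 0 0 0")

```text
clock: 1.82
eef_pos: [506.2, 124.5, 300.0]
tool_rot: [-3.141, -0.0, 3.096]
force: [0.0, 1.1, -0.4]
width: 85.2
gripper_force: 0.0
```

```bash
python3 - <<'E'
from h import *
import pickle
c=cam('wrist');pickle.dump(c,open('w1.pkl','wb'));cv2.imwrite('pics/w1.png',c['im'])
print((-c['R'].T@c['t']).round(1),read_state()['eef_pos'].round(1))
h=cv2.cvtColor(c['im'],cv2.COLOR_BGR2HSV)
for n,lo,hi in(('or',(3,170,60),(15,255,255)),('bl',(100,150,40),(125,255,255))):
    m=cv2.inRange(h,lo,hi)
    for k in cv2.findContours(m,cv2.RETR_EXTERNAL,cv2.CHAIN_APPROX_NONE)[0]:
        if cv2.contourArea(k)>100:
            r=cv2.minAreaRect(k);print(n,cv2.boundingRect(k),r)
for X in((513,127,202),(513,112,202),(513,142,202),(564,124,202),(475,128.5,172),(604,124,170)): print(X,proj(c,X).round())
E
```

```text
[430.3 127.1 441.8] [505.2 126.7 300. ]
or (481, 243, 39, 65) ((496.3130187988281, 272.0132751464844), (34.09473419189453, 64.48127746582031), 11.888657569885254)
or (306, 243, 47, 17) ((328.83648681640625, 249.85324096679688), (45.82197570800781, 15.029841423034668), 5.04245138168335)
or (440, 242, 53, 73) ((458.40838623046875, 282.56488037109375), (79.89823913574219, 45.154632568359375), 72.05059814453125)
or (335, 204, 12, 32) ((340.5, 219.5), (31.0, 11.0), 90.0)
or (309, 204, 14, 33) ((315.39434814453125, 220.06979370117188), (31.622299194335938, 12.596795082092285), 87.51044464111328)
bl (311, 310, 36, 10) ((328.5013427734375, 314.4737548828125), (35.214420318603516, 8.567090034484863), 3.012787342071533)
(513, 127, 202) [329. 251.]
(513, 112, 202) [309. 252.]
(513, 142, 202) [349. 250.]
(564, 124, 202) [328. 313.]
(475, 128.5, 172) [328. 193.]
(604, 124, 170) [329. 335.]
```

View pics/w1.png

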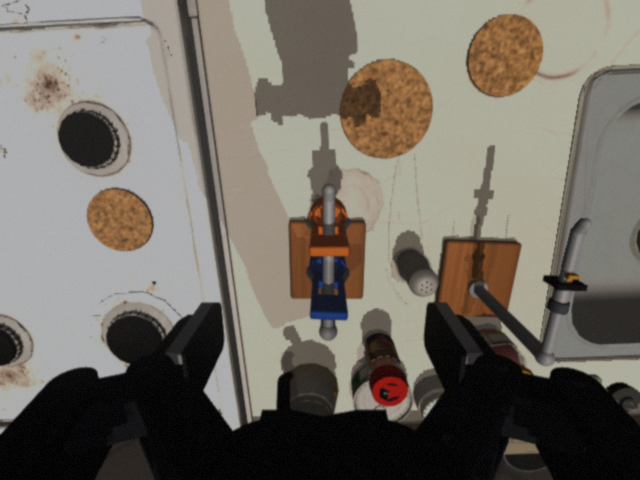

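The wrist view shows the orange plate top at (329,251) and the blue plate top at (328,314), both where predicted. The full tip is at (329,190) and its post at (329,333). On the spare hook, the tip is at (586,225), the buffer at (565,284), the ridge at (573,278) and the post top at (547,357).

```bash
python3 - <<'E'
from h import *
import pickle
c=pickle.load(open('w1.pkl','rb'));h=cv2.cvtColor(c['im'],cv2.COLOR_BGR2HSV)
for n,lo,hi,b in(('or',(3,170,60),(15,255,255),(240,262,300,360)),('bl',(100,150,40),(125,255,255),(300,325,300,360))):
    m=cv2.inRange(h,lo,hi);r0,r1,c0,c1=b;q=[]
    for u in range(c0,c1):
        v=np.where(m[r0:r1,u])[0]
        if len(v)>4:q.append((u,v.max()+r0+.5))
    q=np.array(q);P=np.array([onz(c,p,202)[:2] for p in q]);k=np.polyfit(P[2:-2,1],P[2:-2,0],1)
    print(n,'back edge y',P[:,1].min().round(1),P[:,1].max().round(1),'x mean',P[:,0].mean().round(1),'yaw',np.degrees(np.arctan(-k[0])).round(1))
for n,p in dict(tip=(329,190),post=(329,333),stip=(586,225),buf=(565,284),ridge=(573,278),spost=(547,357)).items(): print(n,onz(c,p,170).round(1))
# cork
m=cv2.inRange(h,(8,60,60),(22,220,255));m=cv2.morphologyEx(m,cv2.MORPH_CLOSE,np.ones((9,9)))
for k in cv2.findContours(m,cv2.RETR_EXTERNAL,cv2.CHAIN_APPROX_NONE)[0]:
    if cv2.contourArea(k)>3000:
        P=np.array([onz(c,p,8)[:2] for p in k[:,0]]);print('cork',((P.max(0)+P.min(0))/2).round(1),np.ptp(P,0).round(1))
E
```

```text
or back edge y 111.5 142.3 x mean 516.8 yaw -4.7
bl back edge y 110.9 138.1 x mean 568.5 yaw -4.9
tip [473.3 129.1 170. ]
post [601.9 123.9 170. ]
stip [511.  336.1 170. ]
buf [562.8 327.6 170. ]
ridge [557.5 333.5 170. ]
spost [635.8 323.1 170. ]
cork [629.5 325.7] [121.3 109.3]
cork [578.4 122.8] [144.6 104.4]
cork [ 525.7 -141.5] [82.6 83.9]
cork [408.4 200.4] [109.2 109.4]
cork [357.1 352.4] [ 83.3 122. ]
```

Call:
move_arm(targets="1 -0.8 0 3.3 0 0 0; 1 0 0 3.3 0 0 0; 1 0 0 3.3 0 0 0; 1 0 0 3.4 0 0 0; 1 0 0 0 0 0 0")

```text
clock: 2.28
eef_pos: [508.0, 128.0, 161.9]
tool_rot: [-3.139, -0.012, 3.105]
force: [-1.1, 0.8, 0.4]
width: 85.3
gripper_force: 0.0
```

Call:
move_arm(targets="-1 0 0 0 0 0 0; -1 0 0 0 0 0 0; -1 0 0 0 0 0 0; -1 0 0 0 0 0 0; -1 0 0 0 0 0 0")

```text
clock: 2.7
eef_pos: [514.3, 127.3, 169.1]
tool_rot: [3.14, 0.003, 3.102]
force: [-0.5, -0.8, 5.9]
width: 29.0
gripper_force: 58.6
```

Call:
move_arm(targets="-1 0 0 0 0 0 0; -1 0 0 -0.4 0 0 0; -1 0 0 -0.4 0 0 0; -1 0 0 -0.3 0 0 0; -1 0 0 0 0 0 0")

```text
clock: 3.12
eef_pos: [513.8, 127.0, 179.1]
tool_rot: [3.141, 0.001, 3.102]
force: [0.6, -0.1, -1.2]
width: 28.6
gripper_force: 59.1
```

```bash
python3 - <<'E'
from h import *
s=read_state();print({k:np.round(s[k],2) for k in('clock','eef_pos','tool_rot','force','torque','width','gripper_force')})
c=cam('wrist');s2=cam('scene')
cv2.imwrite('pics/w2.png',np.hstack([c['im'][130:370,180:500],cv2.resize(s2['im'][150:270,240:360],(400,400))[:240] if 0 else cv2.resize(s2['im'][150:250,240:360],(288,240))]))
E
```

```text
{'clock': np.float64(3.12), 'eef_pos': array([513.75, 127.02, 179.11]), 'tool_rot': array([3.14, 0.  , 3.1 ]), 'force': array([ 0.64, -0.08, -1.18]), 'torque': array([-0.  , -0.01, -0.01]), 'width': np.float64(28.62), 'gripper_force': np.float64(59.13)}
```

View pics/w2.png

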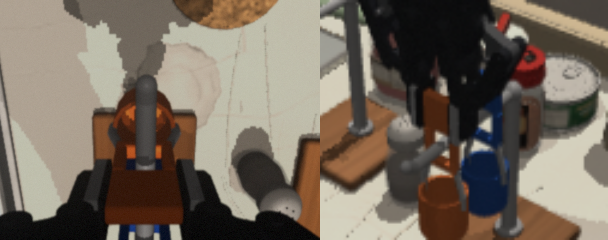

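The crop shows the orange plate held squarely between the pads, with the bar through its eye and the blue scoop still on the hook behind it.

Call:
move_arm(targets="-1 0.6 0 -0.1 0 0 0; -1 1.2 0 0 0 0 0; -1 1.4 0 0 0 0 0; -1 1.4 0 0 0 0 0; -1 1.4 0 0 0 0 0")

```text
clock: 3.63
eef_pos: [452.0, 129.2, 179.1]
tool_rot: [-3.141, -0.001, 3.102]
force: [0.1, 0.2, -1.1]
width: 29.1
gripper_force: 59.1
```

```bash
python3 - <<'E'
from h import *
s=read_state();print({k:np.round(s[k],2) for k in('clock','eef_pos','tool_rot','force','torque','width','gripper_force')})
c=cam('wrist');cv2.imwrite('pics/w3.png',c['im'])
import pickle;pickle.dump(c,open('w3.pkl','wb'))
h=cv2.cvtColor(c['im'],cv2.COLOR_BGR2HSV);m=cv2.inRange(h,(100,150,40),(125,255,255))
for k in cv2.findContours(m,cv2.RETR_EXTERNAL,cv2.CHAIN_APPROX_NONE)[0]:
    if cv2.contourArea(k)>60: print(cv2.boundingRect(k))
print(proj(c,(568.5,124.5,202)))
E
```

```text
{'clock': np.float64(3.63), 'eef_pos': array([451.99, 129.25, 179.08]), 'tool_rot': array([-3.14, -0.  ,  3.1 ]), 'force': array([ 0.15,  0.21, -1.08]), 'torque': array([-0.05, -0.03,  0.05]), 'width': np.float64(29.12), 'gripper_force': np.float64(59.14)}
(336, 381, 15, 20)
(299, 381, 17, 17)
[325.10632009 541.43691242]
```

Call:
move_arm(targets="-1 0.1 3 0 0 0 1; -1 0.1 3.6 0 0 0 1; -1 0.1 3.6 0 0 0 0; -1 0.1 3.6 0 0 0 0; -1 0.1 3.6 0 0 0 0")

```text
clock: 4.1
eef_pos: [459.4, 304.9, 179.2]
tool_rot: [-3.141, -0.0, 3.067]
force: [1.9, -0.1, -1.3]
width: 29.0
gripper_force: 59.4
```

Call:
move_arm(targets="-1 0.1 2.6 0 0 0 0; -1 0.1 1 0 0 0 0; -1 0 0 0 0 0 0; -1 0 0 0 0 0 0; -1 0 0 0 0 0 0")

```text
clock: 4.52
eef_pos: [460.6, 336.7, 179.1]
tool_rot: [-3.139, -0.0, 3.065]
force: [-0.7, -0.8, -0.9]
width: 28.8
gripper_force: 59.5
```

```bash
python3 - <<'E'
from h import *
s=read_state();print({k:np.round(s[k],2) for k in('clock','eef_pos','tool_rot','force','torque','width','gripper_force')})
c=cam('wrist');cv2.imwrite('pics/w4.png',c['im'])
import pickle;pickle.dump(c,open('w4.pkl','wb'))
print((-c['R'].T@c['t']).round(1))
for X in((510,335.5,170),(641,326,170),(564,332,170)): print(proj(c,X).round(1))
E
```

```text
{'clock': np.float64(4.52), 'eef_pos': array([460.57, 336.71, 179.08]), 'tool_rot': array([-3.14, -0.  ,  3.06]), 'force': array([-0.7 , -0.82, -0.91]), 'torque': array([-0.03, -0.02, -0.06]), 'width': np.float64(28.79), 'gripper_force': np.float64(59.46)}
[384.9 341.9 320.8]
[330.4 383.2]
[329.9 554.7]
[330.9 462.1]
```

View pics/w4.png

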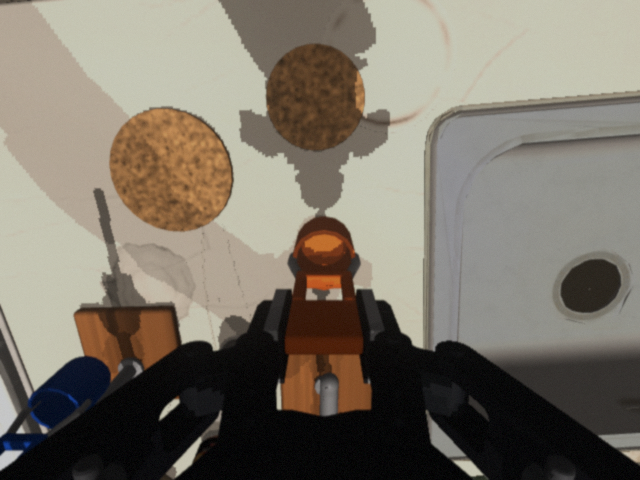

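The wrist view shows the orange scoop held centrally at (326,326). The spare hook end appears just behind and below it at (327,380), with the bar running down the picture.

```bash
python3 - <<'E'
from h import *
import pickle
c=pickle.load(open('w4.pkl','rb'));h=cv2.cvtColor(c['im'],cv2.COLOR_BGR2HSV)
for v in range(380,412,4):
    s=h[v,:,1].astype(int); k=np.where(s[305:350]<60)[0]+305
    if len(k): a,b=k.min(),k.max()+1; print(v,a,b,len(k),onz(c,((a+b)/2,v),165)[:2].round(1),'w',(onz(c,(b,v),165)-onz(c,(a,v),165))[1].round(1))
m=cv2.inRange(h,(3,150,40),(15,255,255))
for v in(330,340,350):
    k=np.where(m[v,270:385])[0]+270;print(v,k.min(),k.max()+1,onz(c,((k.min()+k.max()+1)/2,v),202+10)[:2].round(1))
# spare base wood from top image
E=pickle.load(open('c0.pkl','rb'));T=E['top'];ht=cv2.cvtColor(T['im'],cv2.COLOR_BGR2HSV);mt=cv2.inRange(ht,(5,60,60),(20,220,255));mt[:185]=0;mt[240:]=0;mt[:,:200]=0;mt[:,335:]=0
for k in cv2.findContours(cv2.morphologyEx(mt,cv2.MORPH_CLOSE,np.ones((7,7))),cv2.RETR_EXTERNAL,cv2.CHAIN_APPROX_NONE)[0]:
    if cv2.contourArea(k)>500:
        P=np.array([onz(T,p,14)[:2] for p in k[:,0]],np.float32);print(cv2.minAreaRect(P))
E
```

```text
380 316 338 22 [512.  333.6] w 11.8
384 315 338 23 [514.5 333.2] w 12.4
388 315 338 23 [517.1 333. ] w 12.5
392 317 338 21 [519.8 333.3] w 11.4
396 321 338 17 [522.6 334.2] w 9.3
400 321 337 16 [525.2 333.8] w 8.8
404 321 337 16 [527.9 333.6] w 8.8
408 320 337 17 [530.6 333.1] w 9.4
330 286 362 [452.1 336.6]
340 285 363 [456.3 336.3]
350 285 363 [460.5 336. ]
((597.143798828125, 124.617919921875), (99.14106750488281, 99.20474243164062), 87.36759948730469)
((624.1192016601562, 327.03619384765625), (98.82592010498047, 117.57266235351562), 85.69770050048828)
```

Call:
move_arm(targets="-1 0 0.2 -0.1 0 0 0; -1 -1 0 0 0 0 0; -1 -1.5 0 0 0 0 0; -1 -1.5 0 0 0 0 0; -1 -1.5 0 0 0 0 0")

```text
clock: 4.98
eef_pos: [517.1, 336.3, 180.6]
tool_rot: [3.141, 0.001, 3.066]
force: [0.3, 0.4, -0.9]
width: 29.0
gripper_force: 59.5
```

Call:
move_arm(targets="-1 -1 0 0 0 0 0; -1 -0.5 0 0 0 0 0; -1 0 0 0 0 0 0; -1 0 0 0 0 0 0")

```text
clock: 5.32
eef_pos: [530.0, 335.8, 180.1]
tool_rot: [-3.141, -0.001, 3.066]
force: [-0.6, 0.2, -0.2]
width: 28.7
gripper_force: 59.5
```

```bash
python3 - <<'E'
from h import *
s=read_state();print({k:np.round(s[k],2) for k in('clock','eef_pos','tool_rot','force','torque','width','gripper_force')})
c=cam('wrist');cv2.imwrite('pics/w5.png',c['im'][180:480,160:500])
import pickle;pickle.dump(c,open('w5.pkl','wb'))
for X in((510,334.5,165),(530,333.5,165),(557,331.5,170)): print(proj(c,X).round(1))
h=cv2.cvtColor(c['im'],cv2.COLOR_BGR2HSV)
m=cv2.inRange(h,(3,150,40),(15,255,255))
for v in(330,340,350):
    k=np.where(m[v,270:385])[0]+270;print(v,k.min(),k.max()+1,onz(c,((k.min()+k.max()+1)/2,v),212)[:2].round(1))
E
```

```text
{'clock': np.float64(5.32), 'eef_pos': array([529.96, 335.85, 180.07]), 'tool_rot': array([-3.14, -0.  ,  3.07]), 'force': array([-0.56,  0.2 , -0.2 ]), 'torque': array([0.04, 0.02, 0.  ]), 'width': np.float64(28.72), 'gripper_force': np.float64(59.46)}
[319.7 255. ]
[320.8 292.8]
[320.9 345.7]
330 286 361 [522.1 335.5]
340 285 363 [526.3 335.3]
350 285 363 [530.5 335. ]
```

View pics/w5.png

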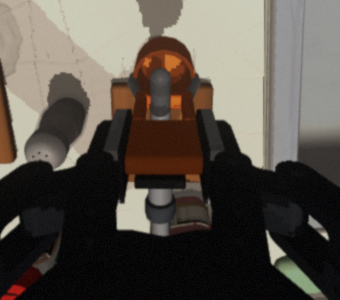

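The crop shows the bar through the eye and the hook tip at full-image (320,255). The black buffer is just behind the plate at (320,362), and the plate is about 1.7 mm to the +y side of the bar. I'll correct that and creep in.

Call:
move_arm(targets="-1 0 -0.17 0 0 0 0; -1 -0.5 0 0 0 0 0; -1 -0.7 0 0 0 0 0; -1 -0.5 0 0 0 0 0; -1 0 0 0 0 0 0")

```text
clock: 5.78
eef_pos: [548.9, 332.6, 180.4]
tool_rot: [3.141, 0.002, 3.066]
force: [1.1, -0.0, -0.4]
width: 28.8
gripper_force: 59.5
```

Call:
move_arm(targets="-1 -0.2 0 0 0 0 0; -1 0 0 0 0 0 0; -1 0 0 0 0 0 0")

```text
clock: 6.03
eef_pos: [549.0, 333.0, 180.2]
tool_rot: [-3.142, -0.0, 3.067]
force: [-1.1, -0.0, -1.7]
width: 28.9
gripper_force: 59.5
```

Call:
move_arm(targets="-1 -0.2 0 0 0 0 0; -1 0 0 0 0 0 0; -1 0 0 0 0 0 0")

```text
clock: 6.28
eef_pos: [551.1, 332.8, 180.3]
tool_rot: [-3.142, -0.0, 3.067]
force: [0.3, 0.4, -1.7]
width: 29.0
gripper_force: 59.5
```

Call:
move_arm(targets="-1 -0.15 0 0 0 0 0; -1 0 0 0 0 0 0; -1 0 0 0 0 0 0")

```text
clock: 6.53
eef_pos: [552.7, 332.7, 180.3]
tool_rot: [-3.142, -0.0, 3.067]
force: [0.1, -0.2, -0.8]
width: 28.8
gripper_force: 59.5
```

Call:
move_arm(targets="-1 -0.15 0 0 0 0 0; -1 0 0 0 0 0 0; -1 0 0 0 0 0 0")

```text
clock: 6.78
eef_pos: [554.3, 332.5, 180.3]
tool_rot: [-3.142, 0.0, 3.067]
force: [0.2, 0.0, -1.2]
width: 28.6
gripper_force: 59.5
```

Call:
move_arm(targets="-1 -0.15 0 0 0 0 0; -1 0 0 0 0 0 0; -1 0 0 0 0 0 0")

```text
clock: 7.03
eef_pos: [555.7, 332.5, 180.3]
tool_rot: [3.142, 0.0, 3.067]
force: [-0.1, 0.3, -0.4]
width: 28.8
gripper_force: 59.5
```

Call:
move_arm(targets="-1 -0.15 0 0 0 0 0; -1 0 0 0 0 0 0; -1 0 0 0 0 0 0")

```text
clock: 7.28
eef_pos: [557.2, 332.4, 180.3]
tool_rot: [3.142, 0.0, 3.067]
force: [0.3, 0.1, -1.5]
width: 28.8
gripper_force: 59.5
```

Call:
move_arm(targets="-1 -0.15 0 0 0 0 0; -1 0 0 0 0 0 0; -1 0 0 0 0 0 0")

```text
clock: 7.53
eef_pos: [558.0, 332.4, 180.2]
tool_rot: [-3.141, -0.001, 3.067]
force: [-2.7, -0.4, -0.2]
width: 28.9
gripper_force: 59.6
```

Call:
move_arm(targets="-1 -0.15 0 0 0 0 0; -1 0 0 0 0 0 0; -1 0 0 0 0 0 0")

```text
clock: 7.78
eef_pos: [559.4, 332.3, 180.2]
tool_rot: [-3.141, -0.001, 3.067]
force: [-2.3, -0.3, 0.6]
width: 28.8
gripper_force: 59.7
```

Call:
move_arm(targets="-1 -0.15 0 0 0 0 0; -1 0 0 0 0 0 0; -1 0 0 0 0 0 0")

```text
clock: 8.03
eef_pos: [561.0, 332.1, 180.2]
tool_rot: [-3.141, -0.001, 3.067]
force: [-4.6, 0.3, 1.4]
width: 28.9
gripper_force: 59.7
```

Call:
move_arm(targets="-1 -0.15 0 0 0 0 0; -1 0 0 0 0 0 0; -1 0 0 0 0 0 0")

```text
clock: 8.28
eef_pos: [562.3, 332.1, 180.1]
tool_rot: [-3.141, -0.002, 3.067]
force: [-5.9, 0.3, 1.6]
width: 29.0
gripper_force: 59.7
```

```bash
python3 - <<'E'
from h import *
import pickle
s=read_state();print({k:np.round(s[k],2) for k in('clock','eef_pos','tool_rot','force','torque','width','gripper_force')})
F=[]
for i in range(4):
    c=cam('wrist');F.append(read_state()['force'])
print(np.round(F,1),np.mean(F,0))
# held plate position in wrist image now vs before
def edge(c):
    h=cv2.cvtColor(c['im'],cv2.COLOR_BGR2HSV);m=cv2.inRange(h,(3,150,20),(15,255,255));col=m[:,318:330].mean(1)>128;r=np.where(col)[0]
    r=r[r>280];return r.min(),r.max(), h[290:370:1,324,2]
a=pickle.load(open('w5.pkl','rb'));print(edge(a));print(edge(c));pickle.dump(c,open('w6.pkl','wb'))
E
```

```text
{'clock': np.float64(8.28), 'eef_pos': array([562.26, 332.06, 180.13]), 'tool_rot': array([-3.14, -0.  ,  3.07]), 'force': array([-5.88,  0.25,  1.58]), 'torque': array([-0.  ,  1.32, -0.08]), 'width': np.float64(29.04), 'gripper_force': np.float64(59.72)}
[[-5.9 -0.2  1.3]
 [-5.3  0.9  1.5]
 [-5.7  0.3  2.1]
 [-5.6  0.1  1.3]] [-5.63093184  0.26514161  1.56494672]
(np.int64(301), np.int64(354), array([ 59,  54,  57,  57,  56,  72, 105, 122, 123, 106,  77,  59,  57,
        53,  58,  55,  56,  57,  58,  55,  54,  59,  57,  57,  54,  56,
        58,  51,  57,  56,  54,  54,  57,  56,  58,  57,  55,  57,  56,
        57,  57,  58,  54,  56,  55,  59,  63,  70,  76,  77,  78,  80,
        81,  81,  82,  84,  83,  83,  79,  82,  80,  81,  76,  67,  40,
        18,   7,   7,  10,   8,  13,  19,  19,  19,  19,  17,  21,  21,
        48,  95], dtype=uint8))
(np.int64(300), np.int64(353), array([ 63,  63,  67,  66,  68,  71,  70,  96, 140, 127,  85,  62,  56,
        55,  57,  55,  56,  52,  58,  55,  57,  55,  52,  57,  55,  58,
        54,  57,  58,  59,  54,  55,  56,  55,  56,  55,  56,  57,  56,
        54,  56,  56,  53,  54,  56,  58,  64,  68,  73,  78,  78,  77,
        79,  83,  81,  81,  79,  83,  80,  81,  80,  80,  77,  79,  95,
       118, 130, 132, 131, 132, 133, 132, 129, 132, 129, 132, 133, 128,
       134, 130], dtype=uint8))
```

Call:
move_arm(targets="-1 -0.15 0 0 0 0 0; -1 -0.15 0 0 0 0 0; -1 0 0 0 0 0 0; -1 0 0 0 0 0 0; -1 0 0 0 0 0 0")

```text
clock: 8.9
eef_pos: [564.4, 331.9, 180.1]
tool_rot: [-3.141, -0.003, 3.067]
force: [-6.3, -0.0, 1.7]
width: 28.8
gripper_force: 59.8
```

```bash
python3 - <<'E'
from h import *
F=[]
for i in range(4):
    c=cam('wrist');F.append(read_state()['force'])
print(np.mean(F,0),read_state()['eef_pos'])
h=cv2.cvtColor(c['im'],cv2.COLOR_BGR2HSV)
for v in range(215,295,12):
    s=h[v,:,1].astype(int);k=np.where(s[300:350]<60)[0]+300
    if len(k):print(v,k.min(),k.max()+1,onz(c,((k.min()+k.max()+1)/2,v),165)[:2].round(1))
m=cv2.inRange(h,(3,150,40),(15,255,255));k=np.where(m[350,270:385])[0]+270;print(k.min(),k.max()+1,onz(c,((k.min()+k.max()+1)/2,350),212)[:2])
E
```

```text
[-7.05780336 -0.19826011  3.00783762] [564.43063071 331.91985985 180.12555258]
215 300 350 [525.  334.5]
227 300 350 [530.8 334. ]
239 314 333 [536.6 332.9]
251 314 333 [542.6 332.5]
263 313 333 [548.7 331.8]
285 363 [565.11933472 331.05771226]
```

Call:
move_arm(targets="-1 -0.06 0 0 0 0 0; -1 0 0 0.3 0 0 0; -1 0 0 0.3 0 0 0; -1 0 0 0.2 0 0 0; -1 0 0 0 0 0 0")

```text
clock: 9.52
eef_pos: [564.6, 332.1, 171.6]
tool_rot: [-3.141, -0.004, 3.068]
force: [-7.2, 0.8, -0.3]
width: 28.7
gripper_force: 59.8
```

Call:
move_arm(targets="-1 0 0 0.1 0 0 0; -1 0 0 0.1 0 0 0; -1 0 0 0 0 0 0; -1 0 0 0 0 0 0")

```text
clock: 9.85
eef_pos: [564.7, 332.2, 169.9]
tool_rot: [-3.141, -0.004, 3.068]
force: [-7.1, 0.7, 2.0]
width: 28.8
gripper_force: 59.8
```

Call:
move_arm(targets="-1 0 0 0.1 0 0 0; -1 0 0 0 0 0 0; -1 0 0 0 0 0 0")

```text
clock: 10.1
eef_pos: [564.9, 332.2, 169.3]
tool_rot: [-3.141, -0.003, 3.068]
force: [-7.6, 0.0, 4.0]
width: 29.0
gripper_force: 60.1
```

```bash
python3 - <<'E'
from h import *
F=[]
for i in range(4):
    c=cam('wrist');F.append(read_state()['force'])
print(np.mean(F,0),read_state()['eef_pos'])
s=cam('scene')
a=cv2.resize(c['im'][200:400,220:420],(560,560),interpolation=cv2.INTER_CUBIC)
b=cv2.resize(s['im'][130:250,200:250],(233,560),interpolation=cv2.INTER_CUBIC)
cv2.imwrite('pics/p7.png',np.hstack([a,b]))
E
```

```text
[-7.77085775  0.48613107  3.43352879] [564.90038874 332.18685818 169.28452129]
```

View pics/p7.png

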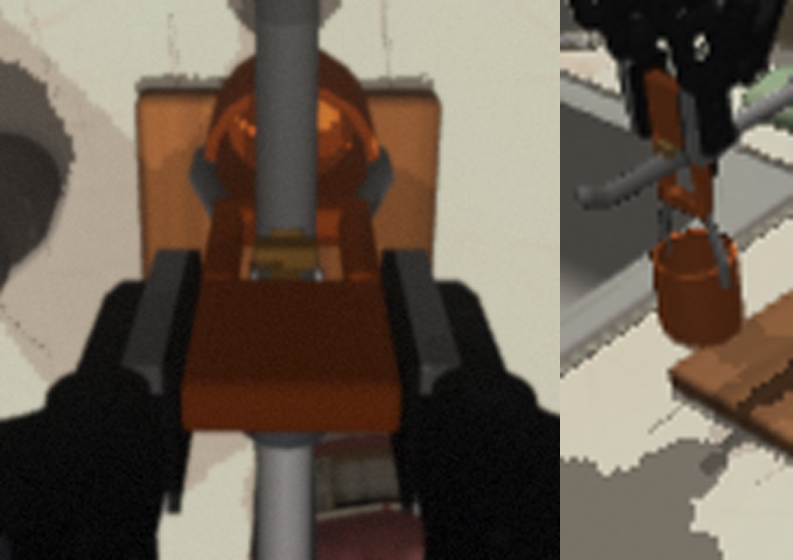

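The crop shows the brass ridge now in front of the plate with a small gap, and the plate resting on the bar against the buffer. I'll ease back 2 mm and release.

Call:
move_arm(targets="-1 0.1 0 0 0 0 0; -1 0.1 0 0 0 0 0; -1 0 0 0 0 0 0; -1 0 0 0 0 0 0")

```text
clock: 10.68
eef_pos: [564.1, 332.2, 169.3]
tool_rot: [3.141, -0.001, 3.067]
force: [-5.5, 0.6, 0.7]
width: 29.2
gripper_force: 59.8
```

Call:
move_arm(targets="0 0 0 0 0 0 0; 0.5 0 0 0 0 0 0; 0.5 0 0 0 0 0 0; 0.5 0 0 0 0 0 0; 0.5 0 0 0 0 0 0")

```text
clock: 11.1
eef_pos: [565.5, 331.6, 169.5]
tool_rot: [3.141, 0.001, 3.066]
force: [-0.5, -0.2, 0.7]
width: 64.1
gripper_force: 0.0
```

```bash
python3 - <<'E'
from h import *
c=cam('wrist')
h=cv2.cvtColor(c['im'],cv2.COLOR_BGR2HSV)
m=cv2.inRange(h,(3,150,40),(15,255,255))
print([ (v,np.where(m[v,250:400])[0][[0,-1]]+250) for v in(310,320,340,350) if m[v,250:400].any()])
print(np.where(m[:,300])[0][[0,-1]], h[280:305,322].tolist()[::3])
cv2.imwrite('pics/w8.png',c['im'])
E
```

```text
[(310, array([273, 372])), (320, array([274, 372])), (340, array([287, 364]))]
[  0 344] [[16, 91, 81], [15, 178, 63], [16, 166, 57], [17, 173, 93], [16, 169, 71], [12, 196, 56], [11, 221, 53], [10, 212, 54], [9, 199, 55]]
```

Call:
move_arm(targets="0.7 0 0 -1.5 0 0 0; 1 0 0 -3 0 0 0; 1 0 0 -3.5 0 0 -1; 1 0 0 -3.5 0 0 -1; 1 0 -2.5 0 0 0 0")

```text
clock: 11.57
eef_pos: [566.4, 314.6, 291.8]
tool_rot: [3.129, 0.011, 3.109]
force: [0.9, 1.2, 0.7]
width: 85.6
gripper_force: 0.0
```

Call:
move_arm(targets="1 -0.1 -4 0 0 0 0; 1 -0.1 -4 0 0 0 0; 1 -0.2 -4 0 0 0 0; 1 -0.2 -4 0 0 0 0; 1 -0.1 -2.2 0 0 0 0")

```text
clock: 11.98
eef_pos: [563.7, 118.4, 284.8]
tool_rot: [-3.138, 0.001, 3.096]
force: [0.4, 0.3, 0.4]
width: 85.3
gripper_force: 0.0
```

Call:
move_arm(targets="1 0 0 0 0 0 0; 1 0 0 0 0 0 0; 1 0 0 0 0 0 0")

```text
clock: 12.23
eef_pos: [563.6, 125.7, 284.4]
tool_rot: [3.14, 0.0, 3.102]
force: [-0.2, 0.4, -0.3]
width: 85.5
gripper_force: 0.0
```

```bash
python3 - <<'E'
from h import *
s=read_state();print(s['eef_pos'],s['tool_rot'],s['force'])
c=cam('wrist');h=cv2.cvtColor(c['im'],cv2.COLOR_BGR2HSV)
m=cv2.inRange(h,(100,150,40),(125,255,255))
k=max(cv2.findContours(m[180:330,260:400],cv2.RETR_EXTERNAL,cv2.CHAIN_APPROX_NONE)[0],key=cv2.contourArea)+[260,180]
print([cv2.boundingRect(q+[260,180]) for q in cv2.findContours(m[180:330,260:400],cv2.RETR_EXTERNAL,cv2.CHAIN_APPROX_NONE)[0]])
q=[]
for u in range(295,365):
    v=np.where(m[180:330,u])[0]
    if len(v)>4:q.append((u,v.max()+180.5))
P=np.array([onz(c,p,202)[:2] for p in q])
if len(P):
    kf=np.polyfit(P[2:-2,1],P[2:-2,0],1);print('back edge',P[:,1].min(),P[:,1].max(),P[:,0].mean(),np.degrees(np.arctan(-kf[0])))
cv2.imwrite('pics/w9.png',c['im']); s=cam('scene')
a=cv2.resize(c['im'][130:380,200:640],None,fx=1.25,fy=1.25);b=cv2.resize(s['im'][130:250,200:260],(156,312))
cv2.imwrite('pics/p9.png',np.hstack([a,b]))
print(proj(c,(564.5,124.5,202)))
E
```

```text
[563.61498093 125.72196015 284.42371484] [3.14045038e+00 3.77697495e-04 3.10248748e+00] [-0.20816233  0.42282457 -0.29506597]
[(303, 247, 41, 11), (330, 227, 5, 9), (312, 225, 5, 11), (305, 215, 1, 2), (305, 205, 11, 18), (330, 203, 13, 20)]
back edge 110.50935611558248 138.0098015367136 569.3755844233308 -4.3008589869121705
[323.12940149 250.3357662 ]
```

View pics/p9.png

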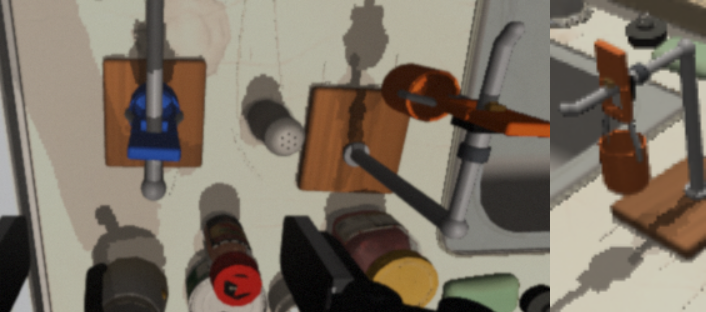

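The view shows the orange scoop clamped on the spare hook, hanging free, and the blue scoop straight below the gripper at about (323,250).

Call:
move_arm(targets="1 -0.15 -0.1 3 0 0 0; 1 0 0 3 0 0 0; 1 0 0 3 0 0 0; 1 0 0 2.8 0 0 0; 1 0 0 0 0 0 0")

```text
clock: 12.75
eef_pos: [560.9, 124.6, 161.1]
tool_rot: [-3.139, -0.01, 3.104]
force: [-0.7, -0.1, -0.6]
width: 85.6
gripper_force: 0.0
```

Call:
move_arm(targets="-1 0 0 0 0 0 0; -1 0 0 0 0 0 0; -1 0 0 0 0 0 0; -1 0 0 0 0 0 0; -1 0 0 0 0 0 0")

```text
clock: 13.17
eef_pos: [565.9, 124.0, 168.0]
tool_rot: [3.14, 0.003, 3.102]
force: [-0.8, -0.1, 6.4]
width: 28.9
gripper_force: 58.6
```

Call:
move_arm(targets="-1 0 0 0 0 0 0; -1 0 0 0 0 0 0")

```text
clock: 13.33
eef_pos: [565.9, 124.0, 168.0]
tool_rot: [3.14, 0.003, 3.102]
force: [-2.1, -0.0, 6.3]
width: 28.7
gripper_force: 58.7
```

Call:
move_arm(targets="-1 0 0 -0.4 0 0 0; -1 0 0 -0.4 0 0 0; -1 0 0 -0.4 0 0 0; -1 0 0 0 0 0 0; -1 0.5 0 0 0 0 0")

```text
clock: 13.75
eef_pos: [560.9, 123.7, 178.6]
tool_rot: [3.141, 0.002, 3.101]
force: [0.4, -0.3, -0.9]
width: 28.6
gripper_force: 59.1
```

Call:
move_arm(targets="-1 1.2 0 0 0 0 0; -1 1.5 0 0 0 0 0; -1 1.5 0 0 0 0 0; -1 1.5 0 0 0 0 0; -1 1.5 0 0 0 0 0")

```text
clock: 14.17
eef_pos: [486.6, 126.6, 178.1]
tool_rot: [-3.141, -0.001, 3.102]
force: [0.7, -0.8, -0.7]
width: 28.9
gripper_force: 59.1
```

Call:
move_arm(targets="-1 1.5 0 0 0 0 0; -1 1.5 0 0 0 0 0; -1 0.8 0 0 0 0 0; -1 0 0 0 0 0 0")

```text
clock: 14.5
eef_pos: [447.7, 128.2, 178.2]
tool_rot: [-3.141, -0.002, 3.103]
force: [-0.6, -0.8, -1.6]
width: 28.8
gripper_force: 59.1
```

Call:
move_arm(targets="-1 1.25 2 0 0 0 0; -1 1.5 2.5 0 0 0 0; -1 1.5 2.57 0 0 0 0; -1 0 0 0 0 0 0; -1 0 0 0 0 0 0")

```text
clock: 14.92
eef_pos: [410.5, 202.4, 178.3]
tool_rot: [3.141, 0.001, 3.106]
force: [0.2, -0.9, -1.6]
width: 28.8
gripper_force: 59.4
```

```bash
python3 - <<'E'
from h import *
s=read_state();p=s['eef_pos'];print(p,s['tool_rot'],s['force'])
c=cam('wrist');S=cam('scene')
for n,k,reg in(('wrist',c,(slice(100,330),slice(200,460))),('scene',S,(slice(150,330),slice(150,330)))):
    h=cv2.cvtColor(k['im'],cv2.COLOR_BGR2HSV);m=np.zeros(h.shape[:2],np.uint8);m[reg]=cv2.inRange(h,(100,120,30),(125,255,255))[reg]
    r=[(cv2.boundingRect(q),cv2.contourArea(q)) for q in cv2.findContours(m,cv2.RETR_EXTERNAL,cv2.CHAIN_APPROX_NONE)[0]];print(n,[x for x in r if x[1]>40])
    z=p[2]-98
    print(' cup bottom centre',proj(k,(p[0],p[1],z)).round(1),'rim L/R',proj(k,(p[0],p[1]-20,z+42)).round(1),proj(k,(p[0],p[1]+20,z+42)).round(1),'rim F/B',proj(k,(p[0]-20,p[1],z+42)).round(1),proj(k,(p[0]+20,p[1],z+42)).round(1))
b=cv2.resize(S['im'][170:330,160:310],None,fx=2.5,fy=2.5)
cv2.imwrite('pics/p10.png',np.hstack([c['im'][80:480,130:530],b]))
E
```

```text
[410.49396434 202.41334872 178.31429297] [3.14077381e+00 6.73536716e-04 3.10574145e+00] [ 0.200312   -0.87423383 -1.56200294]
wrist [((288, 223, 72, 107), 5289.5)]
 cup bottom centre [324.8 242.1] rim L/R [292.5 264. ] [357.8 261.8] rim F/B [324.  231.4] [326.2 292.6]
scene [((212, 200, 25, 66), 628.0)]
 cup bottom centre [224.6 260.1] rim L/R [230.3 247.8] [213.8 239.1] rim F/B [214.1 249.6] [229.6 237.3]
```

View pics/p10.png

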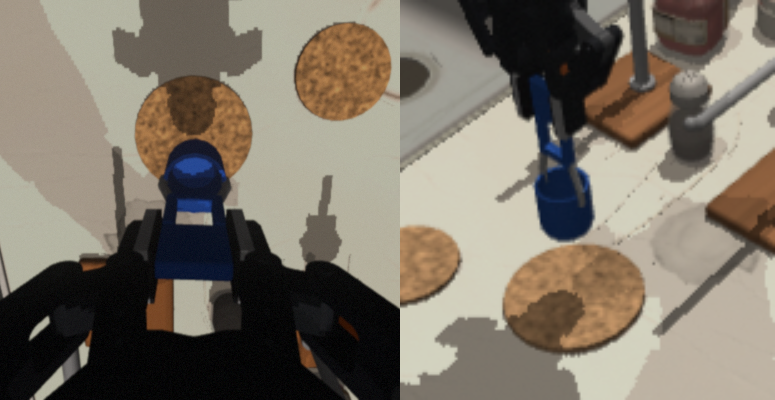

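The cup is held upright, and the 110 mm mat is below it at crop (193,130), clear of the neighbours. I used my tenth picture here, so from now on I go by numbers only.

Call:
move_arm(targets="-1 0.24 -0.22 1 0 0 0; -1 0 0 2 0 0 0; -1 0 0 2 0 0 0; -1 0 0 1.5 0 0 0; -1 0 0 0.3 0 0 0")

```text
clock: 15.43
eef_pos: [407.6, 196.5, 108.4]
tool_rot: [-3.139, -0.003, 3.099]
force: [0.4, 0.1, -1.0]
width: 29.3
gripper_force: 59.4
```

Call:
move_arm(targets="-1 0 0 0 0 0 0; -1 0 0 0.1 0 0 0; -1 0 0 0 0 0 0; -1 0 0 0 0 0 0")

```text
clock: 15.77
eef_pos: [408.6, 198.6, 110.1]
tool_rot: [3.141, 0.002, 3.101]
force: [0.1, -0.3, -1.4]
width: 29.0
gripper_force: 59.4
```

Call:
move_arm(targets="-1 0.05 0.15 0.15 0 0 0; -1 0 0 0.15 0 0 0; -1 0 0 0 0 0 0; -1 0 0 0 0 0 0")

```text
clock: 16.1
eef_pos: [407.4, 200.1, 106.4]
tool_rot: [3.141, 0.0, 3.102]
force: [0.1, 0.4, -0.7]
width: 28.5
gripper_force: 59.4
```

Call:
move_arm(targets="-1 0 0 0.1 0 0 0; -1 0 0 0 0 0 0; -1 0 0 0 0 0 0")

```text
clock: 16.35
eef_pos: [407.7, 200.2, 106.3]
tool_rot: [3.141, 0.001, 3.102]
force: [-1.4, -0.8, 10.9]
width: 28.7
gripper_force: 60.7
```

Call:
move_arm(targets="-1 0 0 -0.07 0 0 0; -1 0 0 0 0 0 0; -0.4 0 0 0 0 0 0; 0 0 0 0 0 0 0; 0.4 0 0 0 0 0 0")

```text
clock: 16.77
eef_pos: [407.4, 199.9, 105.9]
tool_rot: [-3.141, -0.0, 3.102]
force: [1.4, -0.1, 0.2]
width: 52.1
gripper_force: 0.0
```

Call:
move_arm(targets="0.6 0 0 0 0 0 0; 0.8 0 0 0 0 0 0; 0.8 0 0 -1 0 0 0; 0.8 0 0 -2 0 0 0; 0.8 0 0 -3 0 0 0")

```text
clock: 17.18
eef_pos: [405.8, 199.1, 164.9]
tool_rot: [-3.139, -0.005, 3.102]
force: [1.0, 0.3, 0.1]
width: 76.9
gripper_force: 0.0
```

Call:
move_arm(targets="0.8 0 0 -3.5 0 0 0; 0.8 0 0 -3.5 0 0 0; 0.8 0 0 -3 0 0 0; 0.8 0 0 0 0 0 0; 0.8 0 0 0 0 0 0")

```text
clock: 17.6
eef_pos: [408.3, 200.5, 267.4]
tool_rot: [3.139, 0.003, 3.102]
force: [-0.4, 0.4, -0.7]
width: 77.1
gripper_force: 0.0
```

```bash
python3 - <<'E'
from h import *
import pickle
s=read_state();print(s['eef_pos'],s['force'],s['width'])
C0=pickle.load(open('c0.pkl','rb'))
c=cam('wrist');S=cam('scene');T=cam('top')
for n,k in(('wrist',c),('scene',S)):
    h=cv2.cvtColor(k['im'],cv2.COLOR_BGR2HSV);
    for nm,lo,hi,am in(('blue',(100,120,30),(125,255,255),60),('orange',(3,190,40),(13,255,255),60)):
        r=[(cv2.boundingRect(q),cv2.contourArea(q)) for q in cv2.findContours(cv2.inRange(h,lo,hi),cv2.RETR_EXTERNAL,cv2.CHAIN_APPROX_NONE)[0]];print(n,nm,[x for x in r if x[1]>am])
    for X in((408,200.5,8),(408,200.5,140),(408,180.5,50),(408,220.5,50)):print('  proj',X,proj(k,X).round(1))
    m=cv2.morphologyEx(cv2.inRange(h,(8,60,60),(22,220,255)),cv2.MORPH_CLOSE,np.ones((9,9)))
# shaker / jar change check in scene
d=np.abs(S['im'].astype(int)-C0['scene']['im']).max(2)
for n,b in dict(shaker=(195,238,266,286),redcap=(168,186,312,336),yellow=(146,165,262,290)).items(): print(n,(d[b[0]:b[1],b[2]:b[3]]>40).mean().round(2))
cv2.imwrite('pics/w11.png',c['im'])
E
```

```text
[408.27534883 200.45420911 267.42042384] [-0.4476299   0.38938896 -0.65895637] 77.0857420263129
wrist blue [((307, 224, 35, 11), 277.5), ((307, 188, 34, 32), 697.0)]
wrist orange [((487, 430, 30, 10), 173.0)]
  proj (408, 200.5, 8) [324.  199.7]
  proj (408, 200.5, 140) [324.5 230.4]
  proj (408, 180.5, 50) [305.2 207.9]
  proj (408, 220.5, 50) [343.1 206.4]
scene blue [((216, 233, 24, 61), 685.5)]
scene orange [((219, 182, 18, 22), 238.0)]
  proj (408, 200.5, 8) [228.7 287.6]
  proj (408, 200.5, 140) [220.6 237.2]
  proj (408, 180.5, 50) [234.2 277.1]
  proj (408, 220.5, 50) [218.5 268.3]
shaker 0.11
redcap 0.04
yellow 0.0
```

```bash
python3 - <<'E'
from h import *
import pickle
A=pickle.load(open('c0.pkl','rb'))['top']['im'];B=cam('top')['im']
t=A[209:229,255:277]
r=cv2.matchTemplate(B[200:240,245:290],t,cv2.TM_CCOEFF_NORMED);print('shaker',cv2.minMaxLoc(r)[1],cv2.minMaxLoc(r)[3],'expect (10,9)')
t=A[155:182,270:295];r=cv2.matchTemplate(B[145:192,260:305],t,cv2.TM_CCOEFF_NORMED);print('red',cv2.minMaxLoc(r)[1],cv2.minMaxLoc(r)[3])
print(order.finish_job())
E
```

```text
shaker 0.9973956942558289 (10, 9) expect (10,9)
red 0.9973403215408325 (10, 10)
the job is handed in; nothing more can be done
None
```

The job is handed in at about 18 s: the orange scoop is clamped behind the ridge on the spare hook (buffer pressed about 7 mm at most, estimated from force and arm position), the blue scoop stands upright in the middle of the 110 mm cork mat, and image checks show the shaker and jars have not moved.

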